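# Close the drying pot with its loose cover

### The arm

A 6-joint arm with a two-finger parallel gripper is mounted at the origin on the work surface. World frame = base frame: x ahead of the robot, y to its left, z up, the work surface at z = 0. Lengths are in m, angles in rad, forces in N, time in s.
With the tool pointing down it reaches from about 0.3 to 0.875 m from the base axis. Payload 6.4 kg.
Tool frame: the origin (TCP) lies at the centre of the arm's flange, where the gripper is bolted on; the fingertips stand 166 mm ahead of it and the grasp point (between the pads) lies 147 mm ahead of it; z points along the fingers, y is the line along which they close (so a half turn about z gives the same grasp; the last joint's range is limited). The gripper opens to 88 mm and grips with 3 to 60 N. Pads are 18 mm wide; open, the fingers measure 123 mm over their backs; the gripper's body (75 mm by 187 mm) begins 45 mm behind the grasp point.
Start: joints at [-1.508, 0.181, 1.607, -0, 1.354, -0.206], TCP at [0.153, -0.554, 0.405] pointing down, gripper open.
Joint ranges: [-2.99, 2.99], [-0.89, 2.07], [0.3, 2.58], [-1.14, 4.28], [0, 2.63], [-3.12, 3.12]. Speed limits (rad/s): [2.57, 2.57, 3.01, 3.14, 3.14, 3.14].

### API

Orientations are given as a unit quaternion [x, y, z, w].
In Python, from rig import bot, gripper_open, clamp, optics, sensors gives the robot as it stands. The module is installed in compiled form; this text tells all that it offers. Calls block until the motion is done:
- bot.move_ptp(position, orientation): joint-space move of the TCP to a pose.
- bot.servo_line(position, ori=None, velocity=0.15): straight line of the TCP; ori=None keeps the orientation; velocity is the mean speed in m/s.
- bot.goto_joints(angles): joint-space move.
- gripper_open() and clamp(f_grip=None): open the fingers fully, or close them until they stop; f_grip is the grip in N (None keeps the last).
- bot.hold(seconds).
- bot.solve_ik(position, orientation): joint angles nearest the present ones, or None.
- optics.camera(name): name is "side" or "top"; returns a dict with "image" (384x512x3 uint8, red, green, blue), "z_map" (384x512 float32, m along the optical axis (not along the pixel's ray), 0 where there is no reading), "K" (3x3 intrinsics, pixels), "cam_to_world" (4x4, takes a point from camera to world coordinates). Camera axes: x right, y down, z forward; pixel columns grow to the right and rows downward; lengths in m; the calibration is good to about 2 mm. A picture is of the moment at which its call begins.
A pose or a line that the arm cannot do raises bot.Unreachable and nothing moves.
- bot.close_job(): hands the job in; it is judged then, once.
Readings, each from a call of its own:
- sensors.current_time_s(): time.
- sensors.current_joints(): joint angles.
- sensors.current_qvel(): joint speeds.
- sensors.current_joint_efforts(): joint torques, N m.
- sensors.current_ee_pos(): TCP position.
- sensors.current_tool_rot(): TCP orientation.
- sensors.current_contact_force(): force on the tool from outside, world axes, zero at the start.
- sensors.current_torque(): the same for the moment, N m.
- sensors.current_opening(): finger opening in m.
- sensors.current_grasp_force(): force on a finger pad.
Only numpy, scipy, OpenCV 4.12 (cv2) and the standard library are available. Lean on these libraries where they do the work, as an engineer would, in place of code of your own. Each camera call takes 0.05 s, during which the arm holds its last target. There are 200 camera calls.

### The job

Take the loose cover off its sloping rest and close the wide drying pot with it. The pot's collar has one slot, somewhere on the side away from the robot, not exactly where it was last time: look or feel for it, turning the cover lightly until its ear drops into the slot and the flange lies fully home and level on the rim. Work gently (the pot holds fragile samples: no dropping, no bearing down hard), do not shove the pot about, leave the other things alone, and let go of the cover.

Things in the scene. Friction and masses are not known exactly. Their poses are not given: they have to be found in the camera images.
- cover: Round steel cover, 0.3 kg, starting on the rest, leaning 35 degrees, ear up-slope. Origin: centre of the underside of its flange (124 mm across, z 0 to 5 mm), the face that lies on the rim; z out of its top, x to its ear. Plug below, going into the mouth: 100 mm across to z -14 mm, then 95 mm to z -17 mm. Handle on top: black block at the centre, 46 mm (x) by 14 mm (y), z 5 to 37 mm.
- cover_handle (a point): Point in the handle at which to grip it, 31 mm above the cover's origin along the cover's z.
- cover_ear (a point): Point on the underside of the cover's flat ear (14 mm wide in y, 5 mm thick, sticking out beyond the flange to 85 mm from the centre); 71 mm from the cover's origin along its x.
- pot: The wide one of two round steel pots, loose, upright on the bench, 0.95 kg. Origin: centre of its underside; z up. 114 mm across outside, mouth 104 mm (wall 5 mm), rim 95 mm above the bench. A stiff collar, 146 mm across outside and 132 mm inside, stands 9 mm above the rim all round but for one slot for the cover's ear.
- pot_rim (a point): Centre of the pot's mouth at the height of the rim, 95 mm above the pot's origin; the closed cover's origin lies here. The collar's slot, 19 mm wide, lies in the direction of the pot's x axis or up to 24 degrees to either side of it; its exact angle is not measured and must be seen or felt. Elsewhere the ear rests on the collar, 9 mm too high, with the plug already 8 mm in the mouth.
- rest: Fixed plywood rest, 140 mm wide (y). Origin: centre of its foot. Its top slopes 35 degrees, rising towards +x to 107 mm; mid-slope is 64 mm above the origin. Two steel pins, 10 mm thick, 26 mm high, 77 mm apart, stand square to the slope near its low edge and hold the cover's flange.
- beaker: The narrow steel pot, 84 mm across and 90 mm high, open, without fork; leave it. Origin: centre of its underside.
- bottle: Closed amber bottle 60 mm across, 105 mm high; leave it. Origin: centre of its underside.
- brush: Brush 180 mm long lying on the bench; leave it. Origin: its underside; x along the brush.
Mind the look-alikes: they are no part of the job. What is shaped like the cover but purple or yellow is not meant.

How it is judged:
On the way:
1. the cover is lifted clear of the rest (contact force between cover and rest below 0.01 N and distance of cover from where it was at the start of the episode above 0.04 m), for 0.1 s.
At the end, for the whole second after the job is handed in: The cover lies on the wide pot, ear in the slot, released and at rest: its origin within 4 mm of the middle of the rim and within 2 mm of its height, parallel to the rim within 0.03 rad and level within 0.04 rad, and the pot upright on the bench (horizontal distance between cover and pot_rim below 0.004 m and z of cover in the frame of pot_rim between -0.002 and 0.002 m and angle between the z axis of cover and the z axis of pot, either way round below 0.03 rad and angle between each of cover, pot's own z axis and vertical below 0.04 rad and height (world z) of pot below 0.004 m and linear speed of cover below 0.01 m/s and contact force between the fingers and cover below 0.01 N); the robot touches nothing.
It fails at once if the cover bears on the pot with more than 50 N (pressed, knocked or dropped) (contact force between cover and pot above 50 N).
It fails at once if the cover is dropped: out of the fingers and falling faster than 0.35 m/s (a fall of over 6 mm) (contact force between the fingers and cover below 0.01 N and linear speed of cover above 0.35 m/s).
It fails at once if the pot is shoved more than 40 mm (distance of pot from where it was at the start of the episode above 0.04 m).
It fails at once if the pot is tipped (angle between pot's own z axis and vertical above 0.2 rad).
It fails at once if the narrow pot, the bottle or the brush is moved more than 30 mm (distance of any of beaker, bottle, brush from where it was at the start of the episode above 0.03 m).
It also fails if it takes over 72 s, if anything falls off the work surface, if the arm or the gripper's body presses on something with over 40 N, if the wrist force passes 120 N, or if a joint passes its speed limit or range.

## Working session

There is one attempt and no reset: what is moved stays moved. The work goes in short steps, each a Python script; the robot and the scene stay as the last script left them, time stands still between calls to the robot, and variables do not carry over. Pictures are saved under pics/ and viewed, at most 10 in all, crops included, and the job is handed in when it is done.

```bash
mkdir -p pics
cat > h.py <<'E'
import numpy as np, cv2
from rig import bot, gripper_open, clamp, optics, sensors
def shot(n):
    d=optics.camera(n); K=d["K"];T=d["cam_to_world"];z=d["z_map"]
    v,u=np.mgrid[:384,:512]
    p=np.stack([(u-K[0,2])*z/K[0,0],(v-K[1,2])*z/K[1,1],z],-1)@T[:3,:3].T+T[:3,3]
    p[z<=0]=np.nan
    return d,p
def ray(d,u,v,h):
    r=d["cam_to_world"][:3,:3]@np.linalg.solve(d["K"],[u,v,1]);o=d["cam_to_world"][:3,3]
    return o+r*(h-o[2])/r[2]
E
python3 - <<'E'
from h import *
ims=[]
for n in("side","top"):
    d,p=shot(n); np.savez(f"{n}0.npz",img=d["image"],p=p,K=d["K"],T=d["cam_to_world"])
    print(n,d["K"].round(1).tolist(),d["cam_to_world"].round(3).tolist())
    cv2.imwrite(f"pics/{n}0.png",cv2.resize(d["image"][:,:,::-1],(768,576)))
print(sensors.current_time_s(),sensors.current_tool_rot())
E
```

```text
side [[346.9, 0.0, 258.4], [0.0, 346.9, 194.0], [0.0, 0.0, 1.0]] [[-0.998, -0.032, 0.056, 0.459], [-0.062, 0.712, -0.699, 0.617], [-0.017, -0.701, -0.713, 0.735], [0.0, 0.0, 0.0, 1.0]]
top [[455.0, 0.0, 247.3], [0.0, 455.0, 195.7], [0.0, 0.0, 1.0]] [[0.019, -0.999, 0.043, 0.481], [-1.0, -0.019, -0.009, -0.038], [0.01, -0.043, -0.999, 1.366], [0.0, 0.0, 0.0, 1.0]]
0.1 [ 9.90983580e-01  1.33981118e-01  5.10547923e-05 -7.75760588e-04]
```

View pics/side0.png

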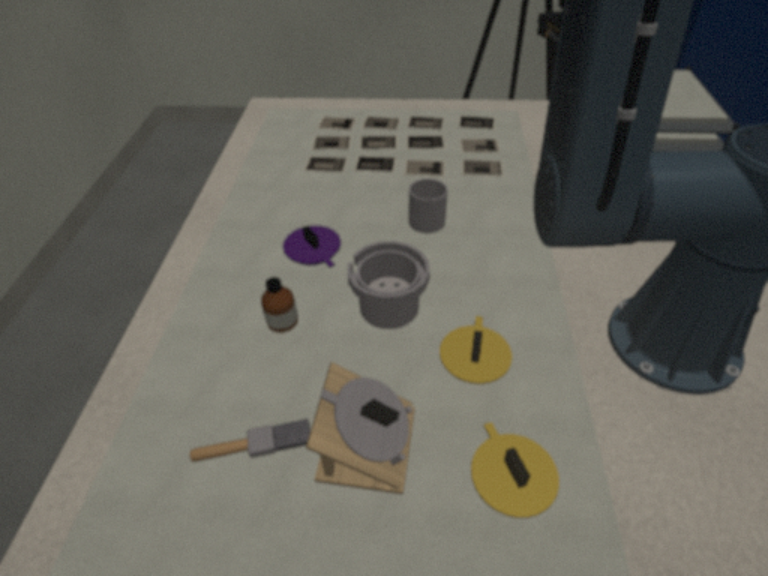

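View pics/top0.png

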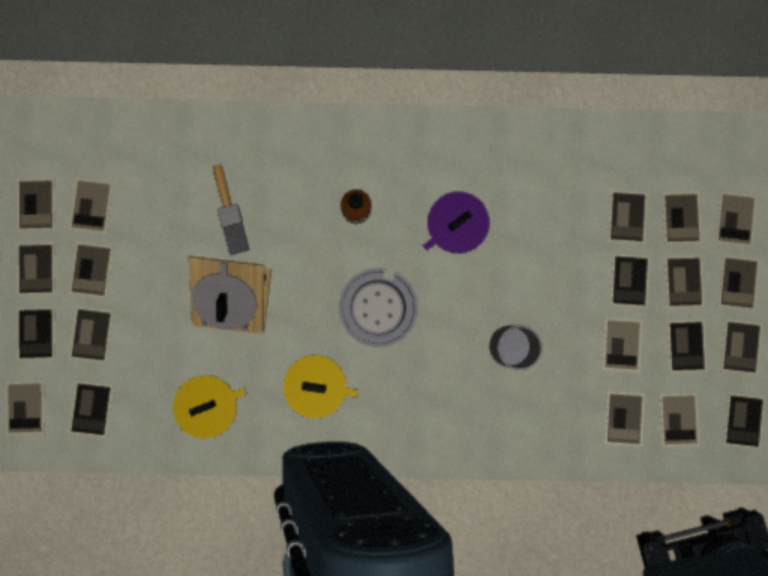

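Top view, in 768 px scale: the pot is at (378,307), with the collar gap at about (390,272). The cover is on the rest at (223,300), with the handle at (221,305) and the ear at (223,268), pointing world +x. The side view agrees. Next I measure both.

```bash
cat > m.py <<'E'
from h import *
def plane(P):
    for _ in range(4):
        c=P.mean(0); n=np.linalg.svd(P-c,full_matrices=False)[2][2]; n*=np.sign(n[2]); r=(P-c)@n; P=P[abs(r)<max(2*r.std(),.001)]
    return c,n,r.std(),len(P)
for n,bx in(("top",(115,165,190,225)),("side",(200,245,280,312))):
    f=np.load(f"{n}0.npz");img=f["img"].astype(int);p=f["p"]; d={"K":f["K"],"cam_to_world":f["T"]}
    hsv=cv2.cvtColor(f["img"],cv2.COLOR_RGB2HSV)
    u0,u1,v0,v1=(115,185,165,228) if n=="top" else (200,280,238,325)
    M=np.zeros((384,512),bool);M[v0:v1,u0:u1]=1
    z=p[...,2]
    g=M&(hsv[...,1]<45)&(hsv[...,2]>70)&(z>.03)
    g=cv2.erode(g.astype(np.uint8),np.ones((3,3)))>0
    nl,lab,st,ce=cv2.connectedComponentsWithStats(g.astype(np.uint8)); k=1+np.argmax(st[1:,4]);g=lab==k
    c,nn,s,N=plane(p[g]); print(n,"flange pl",c.round(4),nn.round(3),"tilt",np.degrees(np.arccos(nn[2])).round(1),s.round(4),N)
    k=M&(hsv[...,2]<55)&(z>.05); nl,lab,st,ce=cv2.connectedComponentsWithStats(k.astype(np.uint8))
    for i in range(1,nl):
        if st[i,4]>20:
            q=p[lab==i]; hh=(q-c)@nn; print(" dark",st[i,4],ce[i].round(1),np.median(q,0).round(4),"h over flange",np.percentile(hh,[5,50,95]).round(4))
            t=q[hh>.026]
            if len(t)>8: 
                m=(t.min(0)+t.max(0))/2; a=np.linalg.svd(t-t.mean(0))[2][0]; print("  top mean",t.mean(0).round(4),"mid",m.round(4),"axis",a.round(3),len(t))
    # silhouette of flange: ellipse by extents in plane coordinates
    g2=M&(hsv[...,1]<45)&(abs((p-c)@nn)<.004)&(z>.02); q=p[g2]
    ex=np.array([nn[2],0,-nn[0]]);ex/=np.linalg.norm(ex);ey=np.cross(nn,ex)
    if ex[0]<0: ex=-ex;ey=-ey
    xy=np.c_[(q-c)@ex,(q-c)@ey].astype(np.float32)
    from scipy.spatial import ConvexHull
    hl=xy[ConvexHull(xy).vertices]
    from scipy.optimize import least_squares
    s=least_squares(lambda a:np.hypot(*(hl-a[:2]).T)-.062,[0,0],loss="soft_l1",f_scale=.001)
    rr=np.hypot(*(xy-s.x).T); ear=xy[rr>.068]-s.x
    print(" centre of flange top",(c+ex*s.x[0]+ey*s.x[1]).round(4),"res",np.abs(s.fun).round(3).tolist()[:12]); 
    print(" ear n",len(ear),"ang",np.degrees(np.arctan2(*ear.mean(0)[::-1])) if len(ear) else None,"rmax",rr.max())
    # pot
    M=np.zeros((384,512),bool)
    if n=="top": M[170:240,215:290]=1
    else: M[150:225,225:295]=1
    q=p[M&(z>.098)&(z<.112)]; xy=q[:,:2].astype(np.float32)
    c0=(xy.min(0)+xy.max(0))/2
    s=least_squares(lambda a:np.maximum(np.abs(np.hypot(*(xy-a).T)-.0695)-.0035,0),c0,loss="soft_l1",f_scale=.001)
    dd=xy-s.x; an=np.degrees(np.arctan2(dd[:,1],dd[:,0])); h,_=np.histogram(an,bins=np.arange(-180,181,4))
    print(" pot",s.x.round(4),c0,"z",np.median(q[:,2]),len(q)," hist -40..40:",h[35:57].tolist(),h.tolist() if n=="top" else "")
E
python3 m.py
```

```text
top flange pl [0.5197 0.2256 0.0851] [-0.577  0.054  0.815] tilt 35.4 0.0016 755
 dark 132 [147.3 204.5] [0.5047 0.2252 0.106 ] h over flange [0.0041 0.0295 0.035 ]
  top mean [0.4993 0.2275 0.1093] mid [0.4999 0.2275 0.1092] axis [-0.816  0.081 -0.572] 82
 centre of flange top [0.5149 0.2261 0.0816] res [0.0, 0.026, 0.023, 0.0, 0.001, 0.001, 0.001, 0.001, 0.001, 0.001, 0.001, 0.0]
 ear n 24 ang -3.6913778260917027 rmax 0.08786230465549241
 pot [ 0.5115 -0.0633] [ 0.512587   -0.06363353] z 0.10420655766784537 446  hist -40..40: [6, 6, 6, 4, 1, 0, 1, 2, 2, 6, 7, 5, 3, 7, 6, 5, 3, 5, 6, 3, 7, 5] [4, 3, 5, 6, 6, 5, 6, 6, 6, 4, 5, 4, 8, 4, 6, 6, 5, 4, 5, 4, 6, 6, 7, 3, 6, 5, 5, 7, 5, 7, 5, 5, 5, 3, 6, 6, 6, 6, 4, 1, 0, 1, 2, 2, 6, 7, 5, 3, 7, 6, 5, 3, 5, 6, 3, 7, 5, 5, 5, 6, 5, 5, 5, 5, 5, 7, 2, 5, 7, 7, 5, 4, 6, 5, 6, 5, 6, 4, 4, 5, 7, 3, 6, 5, 5, 5, 6, 4, 3, 4]
side flange pl [0.52   0.2349 0.0856] [-0.569  0.051  0.821] tilt 34.8 0.0008 1397
 dark 245 [252.6 275. ] [0.5045 0.2347 0.1044] h over flange [0.0072 0.0261 0.0331]
  top mean [0.4993 0.2322 0.1094] mid [0.499  0.231  0.1076] axis [-0.814  0.101 -0.572] 123
 centre of flange top [0.5145 0.229  0.0821] res [0.002, 0.002, 0.006, 0.007, 0.001, 0.0, 0.001, 0.001, 0.001, 0.0, 0.0, 0.0]
 ear n 53 ang -5.443990484243718 rmax 0.08541251505836962
 pot [ 0.5107 -0.0607] [ 0.5102378  -0.06107165] z 0.10339360198436176 463  hist -40..40: [6, 5, 5, 7, 0, 0, 0, 1, 4, 3, 2, 3, 4, 4, 2, 4, 5, 6, 5, 4, 8, 4]
```

Run:
```python
from h import *
a=np.load("top0.npz")["img"][:,:,::-1][160:250,110:300]; b=np.load("side0.npz")["img"][:,:,::-1][150:340,195:300]
a=cv2.resize(a,None,fx=3,fy=3,interpolation=cv2.INTER_CUBIC);b=cv2.resize(b,None,fx=2,fy=2,interpolation=cv2.INTER_CUBIC)
o=np.zeros((380,790,3),np.uint8);o[:270,:570]=a;o[:380,575:785]=b;cv2.imwrite("pics/z.png",o)
```

```text
(no output)
```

View pics/z.png

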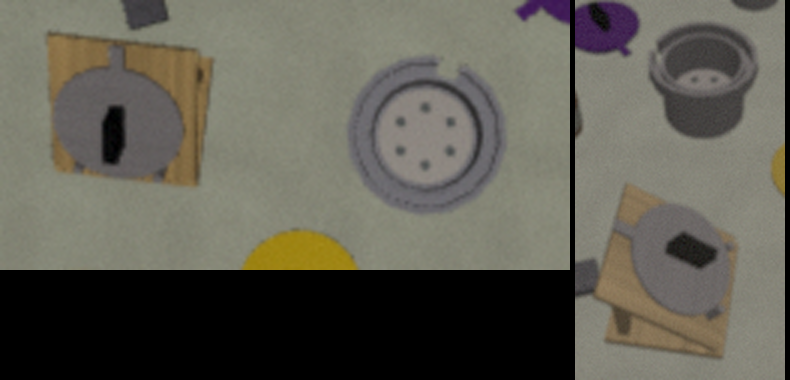

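The zoom shows the cover lying square on the rest with its ear up-slope. The collar gap is bench-coloured, at crop (450,70) against the pot centre at (427,135), so roughly -16° to -19°. Next I refine the slot angle and check IK.

```bash
cat >> h.py <<'E'
from scipy.spatial.transform import Rotation as Ro
def quat(xc,n,half=False):
    n=n/np.linalg.norm(n); xc=xc-n*(xc@n); xc/=np.linalg.norm(xc)
    if half: xc=-xc
    return Ro.from_matrix(np.c_[xc,np.cross(-n,xc),-n]).as_quat()
def slot(img,K,T,c,h=.104):
    """collar centre from outer silhouette + slot angle from greenness along the collar ring"""
    G=img.astype(np.float32); G=cv2.GaussianBlur(G[...,1]-(G[...,0]+G[...,2])/2,(0,0),.7)
    a=np.radians(np.arange(-180,180,1.)); out=[]
    R=np.arange(.060,.085,.0005)
    def samp(r,a):
        W=np.stack([c[0]+r*np.cos(a),c[1]+r*np.sin(a),np.full_like(a,h)],-1)
        q=(W-T[:3,3])@T[:3,:3]; return cv2.remap(G,(q[...,0]/q[...,2]*K[0,0]+K[0,2]).astype(np.float32),(q[...,1]/q[...,2]*K[1,1]+K[1,2]).astype(np.float32),1)
    P=samp(*np.meshgrid(R,a)); 
    return a,R,P
C0=np.array([.51470,.2278,.0818]); N0=np.array([-.573,.053,.818]);N0/=np.linalg.norm(N0); X0=np.array([.814,-.085,.572])
E
python3 - <<'E'
from h import *
for n,c in(("top",(.5115,-.0633)),("side",(.5107,-.0607))):
    f=np.load(n+"0.npz"); a,R,P=slot(f["img"],f["K"],f["T"],c)
    st=P[:, (R>.067)&(R<.072)].mean(1)
    print(n,"steel",np.median(st).round(1),"bench",np.median(P[:,-3:]).round(1))
    k=(a>-.7)&(a<.3); print(st[k][::2].round(0).astype(int).tolist())
    th=(np.median(st)+np.median(P[:,-3:]))/2
    s=np.flatnonzero((st>th)&k); print("slot",np.degrees(a[s[[0,-1]]]), "wcentre",np.degrees(np.average(a[k],weights=np.clip(st[k]-np.median(st)-2,0,None))))
    # outer edge per angle
    e=[];
    for i in range(0,360,3):
        if st[i]>th: continue
        j=np.flatnonzero(P[i]>th)
        j=j[R[j]>.066]
        if len(j): e.append([np.cos(a[i])*R[j[0]]+c[0],np.sin(a[i])*R[j[0]]+c[1]])
    e=np.array(e); A=np.c_[2*e,np.ones(len(e))]; x=np.linalg.lstsq(A,(e**2).sum(1),rcond=None)[0]; print("circle",x[:2],np.sqrt(x[2]+x[0]**2+x[1]**2),len(e))
g=C0+.026*N0
for half in(0,1):
    q=quat(X0,N0,half); print(half)
    for L in(.147,.147+.06,.147+.1): print(bot.solve_ik(list(g+N0*L),list(q)))
    a=np.radians(-17); q=quat(np.array([np.cos(a),np.sin(a),0]),np.array([0,0,1.]),half); print(bot.solve_ik([.511,-.062,.35],list(q)),bot.solve_ik([.511,-.062,.273],list(q)))
E
```

```text
top steel -1.5 bench 8.1
[-1, -2, -2, -1, -1, -1, 0, 2, 5, 7, 8, 9, 9, 9, 8, 6, 3, 0, -1, -1, -1, -1, -1, -1, -1, -1, -1, -1, -1]
slot [-25.  -9.] wcentre -16.70265400766559
circle [ 0.5111281  -0.06293689] 0.07397395676922534 114
side steel -0.7 bench 5.0
[0, -1, -1, -1, -1, -1, -1, 0, 1, 2, 3, 3, 4, 3, 3, 2, 1, 0, 0, 0, 0, 0, -1, -1, 0, 0, 0, 0, -1]
slot [-21. -11.] wcentre -16.03094568918421
circle [ 0.51079872 -0.05859234] 0.07670180493543403 89
0
[ 0.34524669  0.15115396  2.14204648 -0.73622062  0.37149941  2.64705148]
[ 0.3851298  -0.01839644  2.18680395 -0.59736899  0.48926452  2.52147487]
[ 0.41528925 -0.12898912  2.20514347 -0.53464827  0.58093548  2.46701348]
[-3.51636784e-01  1.03859068e-01  1.81040171e+00 -4.44089210e-16
  1.22733188e+00  1.51586552e+00] [-3.51636784e-01  2.11262679e-01  1.86364652e+00 -4.44089210e-16
  1.06668345e+00  1.51586552e+00]
1
[ 0.34524669  0.15115396  2.14204648 -0.73622062  0.37149941 -0.49454117]
[ 0.3851298  -0.01839644  2.18680395 -0.59736899  0.48926452 -0.62011778]
[ 0.41528925 -0.12898912  2.20514347 -0.53464827  0.58093548 -0.67457918]
[-3.51636784e-01  1.03859068e-01  1.81040171e+00 -4.44089210e-16
  1.22733188e+00 -1.62572714e+00] [-3.51636784e-01  2.11262679e-01  1.86364652e+00 -4.44089210e-16
  1.06668345e+00 -1.62572714e+00]
```

Both views agree: slot at about -16.6°, pot at (0.511, -0.0625), collar radius 74 mm against 73 mm nominal. Next I grasp.

Run:
```python
from h import *
q=quat(X0,N0,1); g=C0+.026*N0
qd=quat(np.array([1,-.1,0]),np.array([0,0,1.]),1)
bot.move_ptp([.40,.2,.45],list(qd))
bot.move_ptp(list(g+N0*.237),list(q))
bot.servo_line(list(g+N0*.175),velocity=.1)
f0=np.array(sensors.current_contact_force())
for L in np.arange(.170,.1469,-.0046):
    bot.servo_line(list(g+N0*L),velocity=.06)
    f=np.array(sensors.current_contact_force())-f0; print(round(L,4),f.round(2))
    if np.linalg.norm(f)>6: break
clamp(30)
print("open",sensors.current_opening(),sensors.current_grasp_force(),(np.array(sensors.current_contact_force())-f0).round(2),sensors.current_time_s())
d,p=shot("side");cv2.imwrite("pics/g.png",cv2.resize(d["image"][200:340,180:330,::-1],None,fx=4,fy=4))
```

```text
0.17 [ 0.96  0.04 -0.42]
0.1654 [ 0.33 -0.31 -0.09]
0.1608 [ 0.31 -0.54 -1.55]
0.1562 [ 0.65  0.2  -0.04]
0.1516 [-0.27 -1.02 -0.39]
0.147 [ 1.02 -0.65  0.32]
open 0.013454966498252936 29.99175569973886 [ 1.46 -2.44  0.86] 7.125
```

View pics/g.png

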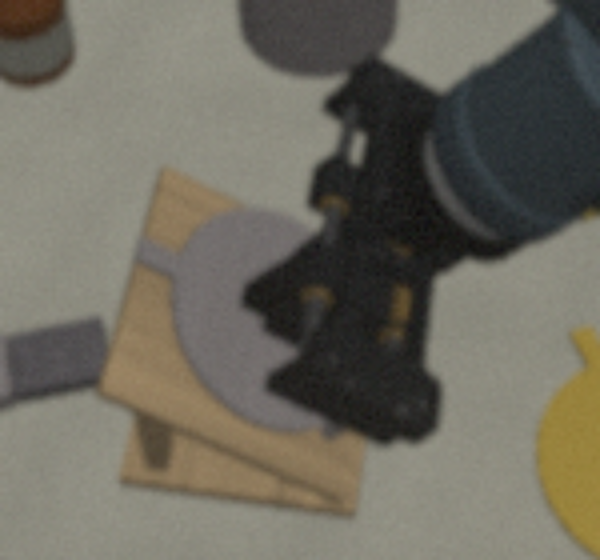

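The fingers straddle the handle (opening 13.5 mm), with the flange and ear undisturbed. Next I lift it and hover level beside the pot to check the cover's pose in the hand.

```bash
cat > meas.py <<'E'
from h import *
from scipy.spatial import ConvexHull
from scipy.optimize import least_squares
def cover(view,zlo,zhi,c0,save=None):
    d,p=shot(view); hsv=cv2.cvtColor(d["image"],cv2.COLOR_RGB2HSV)
    if save: cv2.imwrite(save,cv2.resize(d["image"][:,:,::-1],(768,576)))
    g=(p[...,2]>zlo)&(p[...,2]<zhi)&(np.hypot(p[...,0]-c0[0],p[...,1]-c0[1])<.1)&(hsv[...,2]>70)&(hsv[...,1]<60)
    P=p[g]; Q=P
    for _ in range(5):
        c=np.median(Q,0); A=np.c_[Q[:,:2]-c[:2],np.ones(len(Q))]; k=np.linalg.lstsq(A,Q[:,2],rcond=None)[0]
        r=Q[:,2]-A@k; Q=Q[abs(r)<max(2*r.std(),.0015)]
    n=np.array([-k[0],-k[1],1]);n/=np.linalg.norm(n)
    xy=Q[:,:2]; h=xy[ConvexHull(xy).vertices]
    s=least_squares(lambda a:np.hypot(*(h-a).T)-.062,c0[:2],loss="soft_l1",f_scale=.001).x
    r=np.hypot(*(xy-s).T); e=xy[(r>.067)&(r<.09)]-s
    return dict(n=n,c=s,z=c[2]+k[:2]@(s-c[:2])+k[2],ear=np.degrees(np.arctan2(e[:,1].mean(),e[:,0].mean())) if len(e) else None,ne=len(e),N=len(Q),p=p,hsv=hsv,d=d)
E
python3 - <<'E'
from meas import *
q=list(quat(X0,N0,1)); g=C0+.026*N0
bot.servo_line(list(g+N0*.197),velocity=.1)
print("open",sensors.current_opening(),np.array(sensors.current_contact_force()).round(2))
bot.servo_line(list(g+N0*.147+[-.02,0,.17]),velocity=.15)
a=np.radians(-16.6); qd=list(quat(np.array([np.cos(a),np.sin(a),0]),np.array([0,0,1.]),1))
bot.move_ptp([.45,.15,.40],qd)
bot.move_ptp([.511,-.0625,.40],qd)
bot.hold(.3)
print(sensors.current_opening(),sensors.current_ee_pos(),np.array(sensors.current_contact_force()).round(2),sensors.current_time_s())
# expected flange top z = .40-.147-.026
for i in range(2):
    m=cover("side",.205,.245,(.511,-.0625),"pics/h%d.png"%i)
    print({k:m[k] for k in("n","c","z","ear","ne","N")})
E
```

```text
open 0.013972507629927102 [ 0.03  0.59 -3.67]
0.013736472344006913 [ 0.51094303 -0.0613522   0.40007516] [-0.15 -0.55 -3.  ] 10.6333
{'n': array([ 0.00462865, -0.00347424,  0.99998325]), 'c': array([ 0.51248713, -0.0595177 ]), 'z': np.float64(0.45522088816044465), 'ear': np.float64(-15.47956257931474), 'ne': 22, 'N': 829}
{'n': array([ 0.00340795, -0.00358333,  0.99998777]), 'c': array([ 0.51212117, -0.05943332]), 'z': np.float64(0.45523772882661223), 'ear': np.float64(-15.464928820545842), 'ne': 25, 'N': 837}
```

View pics/h0.png

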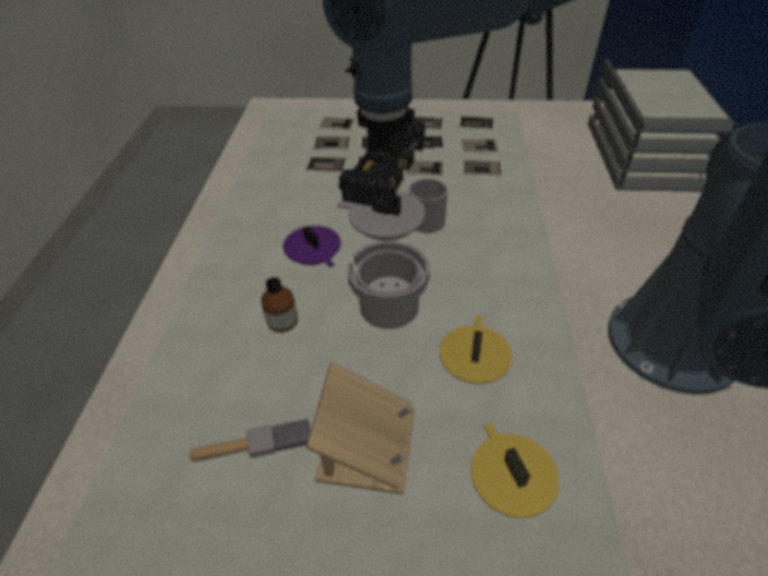

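The cover hangs level in the hand with its ear at about -15.5° (768 px scale: cover (387,213), pot (390,280)). Flange-top z is 0.2276, which matches the grip. Next I lower it in small steps, watching the force.

```bash
cat > low.py <<'E'
from h import *
def F(k=4):
    r=[]
    for _ in range(k): r.append(sensors.current_contact_force()); bot.hold(.03)
    return np.mean(r,0)
def qd(deg):
    a=np.radians(deg); return list(quat(np.array([np.cos(a),np.sin(a),0]),np.array([0,0,1.]),1))
def st(f0):
    f=F()-f0; p=np.array(sensors.current_ee_pos()); print(p.round(4),f.round(2),"M",np.array(sensors.current_torque()).round(2),round(sensors.current_time_s(),1)); return f
def down(x,y,zs,deg,f0,lim=7):
    for z in zs:
        bot.servo_line([x,y,float(z)],qd(deg),velocity=.03); f=st(f0)
        if np.linalg.norm(f)>lim: return z
    return None
E
python3 - <<'E'
from low import *
x,y=.5095,-.0622
bot.servo_line([x,y,.315],qd(-16.3),velocity=.1); bot.servo_line([x,y,.298],qd(-16.3),velocity=.06); bot.hold(.2)
f0=F(8); np.save("f0.npy",f0); print(f0)
print(down(x,y,[.293,.290,.288,.286,.284,.283,.282,.281,.280,.279,.278],-16.3,f0))
E
```

```text
[-0.29521049  0.06806511 -2.98919372]
[ 0.5095 -0.0622  0.293 ] [ 0.11 -0.1   0.28] M [ 0.06 -0.07 -0.01] 13.1
[ 0.5095 -0.0622  0.29  ] [ 0.12 -0.21  0.3 ] M [ 0.04 -0.17 -0.01] 13.5
[ 0.5095 -0.0622  0.288 ] [ 0.39 -0.43 -0.16] M [ 0.01 -0.16  0.03] 13.8
[ 0.5095 -0.0622  0.286 ] [ 0.76 -0.46  0.14] M [ 0.03 -0.13 -0.05] 14.2
[ 0.5095 -0.0622  0.284 ] [ 0.24 -0.43 -0.57] M [ 0.01 -0.14 -0.02] 14.6
[ 0.5095 -0.0622  0.283 ] [ 0.05 -0.09 -0.04] M [ 0.03 -0.19  0.04] 15.0
[ 0.5095 -0.0622  0.282 ] [0.37 0.05 0.04] M [ 0.   -0.14 -0.04] 15.4
[ 0.5095 -0.0622  0.281 ] [-0.04  0.68 -0.06] M [ 0.11 -0.11  0.02] 15.8
[ 0.5095 -0.0622  0.28  ] [-0.17  0.17  0.11] M [ 0.09 -0.17  0.  ] 16.1
[ 0.5095 -0.0622  0.279 ] [ 0.56 -0.23 -0.36] M [-0.03 -0.14 -0.  ] 16.5
[ 0.5095 -0.0622  0.278 ] [ 0.25 -0.22 -0.29] M [ 0.04 -0.14  0.08] 16.9
None
```

Run:
```python
from low import *
f0=np.load("f0.npy")
print(down(.5095,-.0622,np.arange(.2772,.2695,-.0008),-16.3,f0,5))
```

```text
[ 0.5095 -0.0622  0.2772] [ 0.34 -0.11  0.36] M [ 0.03 -0.15 -0.01] 17.3
[ 0.5095 -0.0622  0.2764] [0.47 0.11 0.03] M [ 0.07 -0.13  0.05] 17.7
[ 0.5095 -0.0622  0.2756] [ 0.03 -0.28 -0.1 ] M [-0.01 -0.14 -0.02] 18.1
[ 0.5095 -0.0622  0.2748] [0.6  0.23 0.21] M [ 0.05 -0.2  -0.  ] 18.4
[ 0.5095 -0.0622  0.274 ] [ 0.13 -0.03  0.17] M [ 0.04 -0.19  0.01] 18.8
[ 0.5095 -0.0622  0.2732] [ 0.2  -0.08  0.06] M [ 0.05 -0.23  0.02] 19.2
[ 0.5096 -0.0622  0.2726] [ 0.06 -0.37  2.73] M [ 0.04 -0.15  0.03] 19.6
[ 0.5097 -0.0622  0.2726] [-4.1   1.35 10.89] M [0.24 0.37 0.01] 20.0
0.27159999999999984
```

Contact came at TCP z 0.2727, and fully home was predicted at 0.273, so the ear went straight into the slot. Next I ease off, release, retreat and check.

Run:
```python
from low import *
from meas import cover
f0=np.load("f0.npy")
bot.servo_line([.5096,-.0622,.2726],qd(-16.3),velocity=.02); st(f0)
gripper_open(); bot.hold(.3); st(f0)
bot.servo_line([.5096,-.0622,.36],velocity=.08)
bot.move_ptp([.35,-.35,.42],qd(-16.3)); bot.hold(.3)
print(sensors.current_opening(),sensors.current_contact_force(),sensors.current_time_s())
im=[]
for v in("top","side"):
    m=cover(v,.085,.115,(.511,-.0625)); print(v,m["n"].round(4),m["c"].round(4),"ear",m["ear"],m["ne"],m["N"])
    p=m["p"];r=np.hypot(p[...,0]-m["c"][0],p[...,1]-m["c"][1]);z=p[...,2]
    V=m["hsv"][...,2]
    print(" flange z",np.nanmedian(z[(r<.055)&(r>.03)&(V>70)]),"collar z",np.nanmedian(z[(r<.072)&(r>.068)&(V>70)]))
    a=(slice(160,250),slice(200,310)) if v=="top" else (slice(140,230),slice(200,310))
    im.append(cv2.resize(m["d"]["image"][a][:,:,::-1],None,fx=3.5,fy=3.5,interpolation=cv2.INTER_CUBIC))
cv2.imwrite("pics/end.png",np.hstack(im))
```

```text
[ 0.5096 -0.0622  0.2726] [-0.4   0.26  3.55] M [ 0.09 -0.1   0.02] 20.4
[ 0.5096 -0.0622  0.2726] [-0.   -0.2   2.51] M [ 0.05 -0.15 -0.05] 22.0
0.08800929958174013 [-0.4213476  -0.22298533  0.00127226] 24.7667
top [0.0033 0.0027 1.    ] [ 0.5169 -0.0559] ear -118.4533893533229 248 1677
 flange z 0.10044360938210639 collar z 0.09848304020751886
side [ 0.0017 -0.0086  1.    ] [ 0.505  -0.0514] ear -57.64416486984707 167 1155
 flange z 0.09959283033109234 collar z 0.0023843949684740906
```

View pics/end.png

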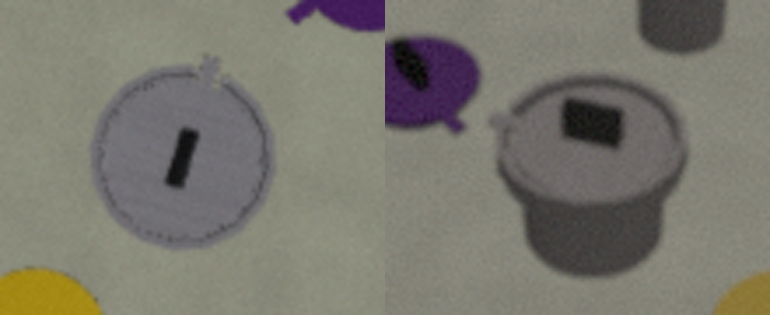

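The ear sits in the collar slot (top crop (208,72)). The flange lies inside the collar at z 0.100, the expected 0.095 + 0.005, and is level within 0.01 rad. Handing in.

```bash
python3 -c "
from rig import bot
print(bot.close_job())"
```

```text
the job is handed in; nothing more can be done
None
```

The cover is on the wide pot with its ear in the slot, its flange home and level on the rim, and released; contact forces stayed below about 12 N, and I handed the job in at about 25 s (no verdict was returned).

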